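Transfer the lab bench to its other feed through centre off

TASK

On this food-testing bench, change the supply over with the switch that has the bail handle (a crossbar carried on two side arms): swing the handle up to its upright centre-off position, pause there for about two seconds so the instruments power down, then swing it on, fully over to the opposite side from where it started, and let go. Leave the similar switch with the single stem and round knob as it is.

Things in the scene. Friction and masses are not known exactly. Their poses are not given: they have to be found in the camera images.
- changeover (a joint): Angle (rad) of the bail handle of the changeover switch: 0 = upright, centre off; it starts between -0.70 and -0.55, leaning to the box's -x end; the stop on the other side is at +0.70, leaning to the box's +x end. It turns about the box's y axis with even friction (about 5 N at the crossbar), has no spring and stays where it is left.
- changeover_bar (a point): Middle of the bail's crossbar, the place to grip or push: white, round, 16 mm diameter, 104 mm long, parallel to the box's y, on two 10 mm steel arms (74 mm clear between them). 105 mm from the hinge axis: at joint value q it is 105*sin(q) mm along the box's +x from the box centre and 68 + 105*cos(q) mm above the bench. Moves with the handle.
- changeover_box: Grey housing of that switch, fixed: 160 (x) x 110 (y) x 55 mm high, a dark saddle on top up to 69 mm. Origin: centre of its underside, on the bench. x: along the swing, towards the side the handle must go to; y: along the hinge axis, 68 mm above the origin. One raised pip marks the -x end, two the +x end. Yaw -0.6 to 2.0 rad.
- stem_knob (a point): Centre of the white round knob (32 mm) on the single stem of the other switch, a bystander with the same kind of grey box; it may lean any way and must be left as it is. 105 mm from its own hinge, which is 68 mm above the bench.
There are look-alikes about, which are no part of the job. What is shaped like the changeover_box but red or yellow is not meant.

How it is judged:
On the way, in this order (a step that is already met when the one before it is completed fails the run):
1. the bail handle pauses at upright centre off (within 0.2 rad and nearly still for 1.5 s) (value of joint changeover between -0.2 and 0.2 rad and velocity of joint changeover between -0.15 and 0.15 rad/s), for 1.5 s.
2. the bail handle is fully over on the other side (within 0.18 rad of the stop) (value of joint changeover above 0.52 rad), for 0.2 s.
At the end, for the whole second after the job is handed in: After a pause of at least 1.5 s at upright centre off (within 0.2 rad), the bail handle rests fully over on the side opposite to its start (joint above 0.52 rad, stop at 0.70), still; the stem switch's knob is within 20 mm of where it was (value of joint changeover above 0.52 rad and velocity of joint changeover between -0.1 and 0.1 rad/s and distance of stem_knob from where it was at the start of the episode below 0.02 m); the robot touches nothing.
It fails at once if the handle of the stem switch is moved (its knob by more than 20 mm) (distance of stem_knob from where it was at the start of the episode above 0.02 m).
It also fails if it takes over 38 s, if anything falls off the work surface, if the arm or the gripper's body presses on something with over 40 N, if the wrist force passes 120 N, or if a joint passes its speed limit or range.

ROBOT

A 7-joint arm with a two-finger parallel gripper is mounted at the origin on the work surface. World frame = base frame: x ahead of the robot, y to its left, z up, the work surface at z = 0. Lengths are in m, angles in rad, forces in N, time in s.
With the tool pointing down it reaches from about 0.35 to 0.775 m from the base axis. Payload 3.1 kg.
Tool frame: the origin (TCP) lies midway between the tips of the shut fingers; the grasp point (between the pads) lies 19 mm behind it; z points along the fingers, x is the direction in which the jaws open and shut, and the axes are right-handed (so a half turn about z gives the same grasp; the last joint's range is limited). The gripper opens to 85 mm and grips with 20 to 120 N. Pads are 22 mm wide; open, the fingers measure 114 mm over their backs; the gripper's body (76 mm by 85 mm) begins 54 mm behind the grasp point. The pads swing forward as they close: fully open they stand 13 mm farther back than shut.
Start: joints at [1.306, 0.311, 0.014, 1.512, -0.004, 1.319, -0.027], TCP at [0.122, -0.536, 0.231] pointing down, gripper open.
Joint ranges: [-2.7, 2.7], [-0.3, 1.91], [-1.27, 1.3], [0.12, 2.57], [-1.44, 4.58], [0.2, 2.03], [-3.05, 3.05]. Speed limits (rad/s): [2.79, 2.79, 3.14, 3.14, 3.14, 3.14, 3.14].

INTERFACE

Orientations are given as a 3x3 rotation matrix whose columns are the frame's x, y, z axes.
In Python, from workcell import r, viewer gives the robot as it stands.
- The arm moves only by the tool arm_command, never from a script. Its argument "motion" is a list of rows, each a list of 5 numbers: the opening, from 0 (shut) to 1 (fully open), then the shift along the tool's x, y, z in mm, then the turn about the tool's z in rad. In form: [[gripper, tx, ty, tz, yaw], ...]. A call has 1 to 12 rows; each row is the pose to reach, as a shift and turn from the pose commanded when the call began, along the tool's axes at that moment; what a row does not reach only later rows make up. A row lasts 1/12 s, in which the tool goes at most 41.7 mm and 7.16 degrees, less where a joint would pass 70% of its speed; a pose out of reach is approached as far as the arm can. A call with a gripper value outside its range is refused whole. The fingers move at their own pace and stop on an object; "grip_force" is the grip in N (left out, the last holds). Time passes only in rows, so rows that repeat a pose let the fingers close. It gives the time, the measured TCP pose, the force and the opening at its end, in the units of the state.
- r.get_state(): the state, without advancing time (a new reading comes with each control period).
- viewer.read_camera(name): name is "scene" or "side" or "wrist"; returns the picture (384x512x3 uint8, red, green, blue); there is no depth.
- viewer.camera_info(name): a dict with "fov_y" (degrees; the focal length in pixels is half the picture's height over the tangent of half this angle, whatever the lens; pixels are square), "cx", "cy" (the principal point, pixels), "world_to_cam" (4x4, takes a point from world to camera coordinates); the wrist camera has in their place "tool_from_camera" (4x4, takes a point from camera to tool coordinates, whose origin is the TCP and whose axes are the tool frame's). Camera axes: x right, y up, looking along -z (the intrinsics and any distortion apply to the point x, -y, -z); pixel columns grow to the right and rows downward; lengths in m; the calibration is good to about 2 mm. A picture is of the moment at which its call begins: read the wrist's pose just before it. camera_info takes no time and is no camera call.
- r.close_job(): hands the job in, once; it reports no verdict.
The state is a dict: "clock": time; "joint_pos": joint angles; "joint_vel": joint speeds; "joint_efforts": joint torques, N m; "tool_pos": TCP position; "tool_rot": TCP orientation; "contact_force": force on the tool from outside, world axes, zero at the start; "moment": the same for the moment, N m; "finger_gap": finger opening in m.
Only numpy, scipy, OpenCV 4.12 (cv2) and the standard library are available. Lean on these libraries where they do the work, as an engineer would, in place of code of your own. Each camera call takes 0.05 s, during which the arm holds its last target.

## Working session

There is one attempt and no reset: what is moved stays moved. The work goes in short steps, Python scripts to look and compute and a tool call to move; the robot and the scene stay as the last step left them, time stands still between calls to the robot, and variables do not carry over. Pictures are saved under pics/ and viewed, and the job is handed in when it is done.

Besides the shell and the picture viewer there is one more tool, called after ">>>" as name(argument=value, ...), one argument or row to a line, values as JSON. arm_command: Moves the arm, as the interface text tells. Its arguments: {"type":"object","properties":{"motion":{"type":"array"},"grip_force":{"type":"number"}},"required":["motion"]}

```bash
mkdir -p pics; ls
python3 - <<'E'
from workcell import r, viewer
import cv2, json
s=r.get_state(); print(s)
for n in ["scene","side","wrist"]:
    print(n,viewer.camera_info(n))
    cv2.imwrite(f"pics/{n}0.png",viewer.read_camera(n)[:,:,::-1])
E
```

```text
pics
{'clock': 0.0, 'joint_pos': array([ 1.30631899,  0.31171485,  0.01398837,  1.51305613, -0.00439708,
        1.3191786 , -0.0271501 ]), 'joint_vel': array([-0.0001195 ,  0.00125011, -0.00035651,  0.00038487,  0.00221649,
       -0.00129672,  0.0002143 ]), 'joint_efforts': array([ 4.77852027e-04, -3.79905903e+01,  1.46238003e-01, -2.30590260e+01,
        1.21454144e-02,  1.37191839e-02, -9.50679322e-07]), 'tool_pos': array([ 0.12136965, -0.53570147,  0.23022737]), 'tool_rot': array([[ 2.21066102e-01, -9.75258637e-01, -6.08455884e-04],
       [-9.75256057e-01, -2.21066918e-01,  2.24522946e-03],
       [-2.32418889e-03,  9.70561610e-05, -9.99997294e-01]]), 'contact_force': array([ 0.02585706,  0.62485219, -0.69859734]), 'moment': array([-0.0571887 ,  0.04202842,  0.01147867]), 'finger_gap': 0.08542155917878809}
scene {'fov_y': 55.7481315992656, 'cx': 258.90995069929073, 'cy': 188.05617889676554, 'world_to_cam': array([[ 0.02659338,  0.99960644, -0.00893095, -0.00420183],
       [-0.66031346,  0.02427307,  0.75059773,  0.20548842],
       [ 0.75051911, -0.01406371,  0.66069909, -1.22
[... 169 characters left out ...]
am': array([[-0.93255912, -0.36068525, -0.01548011,  0.41338401],
       [ 0.1921269 , -0.53213749,  0.82457077, -0.19500671],
       [-0.30564806,  0.76598685,  0.56554701, -0.79171693],
       [ 0.        ,  0.        ,  0.        ,  1.        ]])}
wrist {'fov_y': 59.598649827045634, 'cx': 253.64739472088107, 'cy': 191.25815737211013, 'tool_from_camera': array([[ 9.99999997e-01,  5.35498503e-05, -6.29069485e-05,
         4.82607501e-04],
       [ 3.51384481e-05, -9.64860182e-01, -2.62763824e-01,
        -6.71472695e-02],
       [-7.47673732e-05,  2.62763821e-01, -9.64860181e-01,
        -1.43920337e-01],
       [ 0.00000000e+00,  0.00000000e+00,  0.00000000e+00,
         1.00000000e+00]])}
```

View pics/scene0.png

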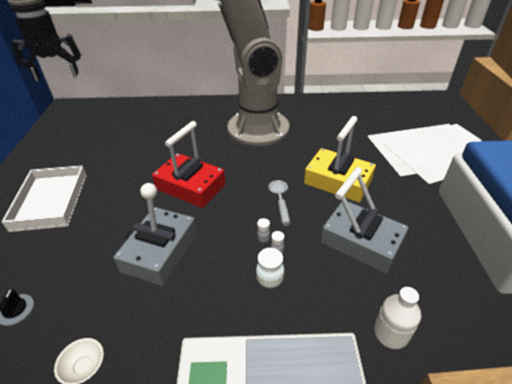

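View pics/side0.png

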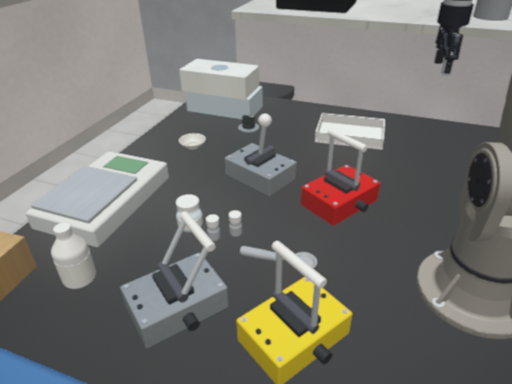

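View pics/wrist0.png

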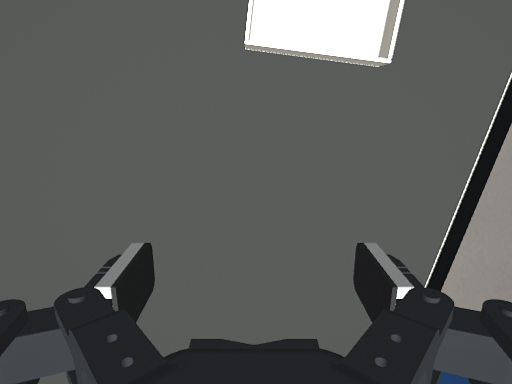

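Candidates are: grey box with bail at scene (364,230), side (175,285); yellow box with bail at scene (340,170); red box with bail at scene (188,170); grey box with stem and knob at scene (153,235). By the description I choose the grey one with the bail, and check it in close crops.

Run:
```python
import cv2,numpy as np
a=cv2.imread("pics/scene0.png")[155:285,305:425]; b=cv2.imread("pics/side0.png")[200:345,110:240]
A=cv2.resize(a,(400,433),interpolation=cv2.INTER_CUBIC);B=cv2.resize(b,(388,433),interpolation=cv2.INTER_CUBIC)
cv2.imwrite("pics/crop0.png",np.hstack([A,B]))
```

```text
(no output)
```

View pics/crop0.png

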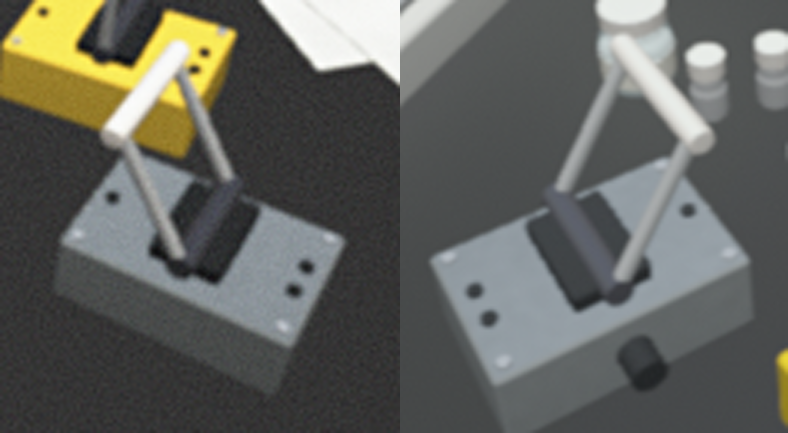

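The crop shows the grey box and its bail. The bail leans to the one-pip end (scene left, side right); the two pips, the +x end, are at scene (393,240). Now I fit the pose.

```bash
cat > h.py <<'E'
import numpy as np
from workcell import r, viewer
def proj(n,P):
    c=viewer.camera_info(n);f=192/np.tan(np.radians(c["fov_y"]/2))
    M=c["world_to_cam"];p=np.atleast_2d(P)@M[:3,:3].T+M[:3,3]
    return np.c_[c["cx"]+f*p[:,0]/-p[:,2], c["cy"]+f*p[:,1]/p[:,2]]
def pts(v):
    x,y,w,q=v
    L=np.array([[-.08,-.055,.055],[.08,-.055,.055],[.08,.055,.055],[-.08,.055,.055],
     [.105*np.sin(q),-.052,.068+.105*np.cos(q)],[.105*np.sin(q),.052,.068+.105*np.cos(q)]])
    R=np.array([[np.cos(w),-np.sin(w),0],[np.sin(w),np.cos(w),0],[0,0,1]])
    return L@R.T+[x,y,0]
E
python3 - <<'E'
from h import *
from scipy.optimize import least_squares
S=np.array([[323.9,226.4],[392.6,259.1],[408.2,227],[347,201.5],[339.2,195.5],[359,169.4]])
D=np.array([[120.7,287.8],[141.8,329],[227.2,287.8],[199.8,253.6],[184.4,216.1],[211.2,247.6]])
idx=[1,2,3,0,4,5]
f=lambda v:np.r_[(proj("scene",pts(v))-S).ravel(),(proj("side",pts(v))[idx]-D).ravel()]
o=least_squares(f,[.55,.2,1.15,-.6],loss="soft_l1",x_scale=[.1,.1,1,1])
print(o.x.round(4));print(f(o.x).reshape(-1,2).round(1))
v=o.x;print(pts(v).round(3))
# others
def tri(a,b):
    from scipy.optimize import least_squares as l
    o=l(lambda p:np.r_[(proj("scene",p)-a).ravel(),(proj("side",p)-b).ravel()],[.5,0,.1]);return o.x.round(3),o.cost.round(1)
print("knob",tri([148.5,190],[265,121]))
print("white jar",tri([270,256],[188,203]))
print("yellow bar",tri([351,120],[276,246]),tri([340,139],[319,280]))
print("bottle cap",tri([408,296],[63,231]))
E
```

```text
[ 0.509   0.2303  0.9413 -0.5761]
[[-1.6 -0.7]
 [-0.1 -1.1]
 [ 1.1 -1.8]
 [-3.8 -3.5]
 [-0.8  0.1]
 [-0.3 -0.2]
 [-2.3 -1.2]
 [-1.7  1.3]
 [ 0.4  0.1]
 [-0.3 -1.6]
 [-0.8 -0.3]
 [-0.2  1.6]]
[[0.506 0.133 0.055]
 [0.601 0.263 0.055]
 [0.512 0.327 0.055]
 [0.417 0.198 0.055]
 [0.517 0.153 0.156]
 [0.433 0.215 0.156]]
knob (array([ 0.503, -0.231,  0.171]), np.float64(0.0))
white jar (array([0.596, 0.012, 0.066]), np.float64(0.0))
yellow bar (array([0.32 , 0.22 , 0.206]), np.float64(8.5)) (array([0.261, 0.202, 0.132]), np.float64(15.0))
bottle cap (array([0.729, 0.233, 0.122]), np.float64(0.3))
```

```bash
cat >> h.py <<'E'
B=np.array([.509,.2303]);W=.9413
def bar(q): return np.r_[B+.105*np.sin(q)*np.array([np.cos(W),np.sin(W)]),.068+.105*np.cos(q)]
def shift(t,s=None):
    s=s or r.get_state();return ((np.asarray(t)-s["tool_pos"])@s["tool_rot"]*1000).round(1)
E
python3 - <<'E'
from h import *
from scipy.optimize import least_squares as l
def tri(a,b):
    o=l(lambda p:np.r_[(proj("scene",p)-a).ravel(),(proj("side",p)-b).ravel()],[.5,0,.1]);return o.x.round(3),o.cost.round(1)
print("yellow bar",tri([351,120],[319,280]),tri([340,139],[276,246]))
print("red bar",tri([195,125],[362,147]),tri([170,142],[332,133]))
print(bar(-.576),bar(0),bar(.65))
print(shift([.42,-.2,.30]),shift(bar(-.576)*[1,1,0]+[0,0,.30]), r.get_state()["clock"])
E
```

```text
yellow bar (array([0.253, 0.235, 0.172]), np.float64(0.0)) (array([0.333, 0.189, 0.171]), np.float64(0.7))
red bar (array([ 0.259, -0.164,  0.175]), np.float64(1.6)) (array([ 0.335, -0.214,  0.174]), np.float64(0.1))
[0.47532966 0.18407134 0.15605805] [0.509  0.2303 0.173 ] [0.54641109 0.28166461 0.1515888 ]
[-261.7 -365.4  -69.1] [-624.  -504.3  -68.5] 0.15
```

>>> arm_command(
  motion=[
    [1,0,0,-35,-0.1],
    [1,-20,-30,-70,-0.2],
    [1,-46,-64,-70,-0.3],
    [1,-70,-97,-70,-0.4],
    [1,-94,-130,-70,-0.5],
    [1,-118,-164,-70,-0.6],
    [1,-142,-198,-70,-0.7],
    [1,-166,-232,-70,-0.8],
    [1,-190,-265,-70,-0.9],
    [1,-214,-299,-70,-1.0],
    [1,-238,-332,-70,-1.1],
    [1,-262,-365,-70,-1.2],
  ],
)

```text
clock: 1.15
tool_pos: [0.4183, -0.2008, 0.3013]
tool_rot: [[0.99, -0.143, -0.0], [-0.143, -0.99, -0.0], [-0.0, 0.001, -1.0]]
contact_force: [0.4, -0.4, -1.2]
finger_gap: 0.0855
```

Run:
```python
from h import *
s=r.get_state();print(s["clock"],s["tool_pos"],s["joint_pos"].round(2))
R=s["tool_rot"];a=np.arctan2(R[1,0],R[0,0]);print("yaw needed",-(W-a),shift(bar(-.576)*[1,1,0]+[0,0,.30]))
```

```text
1.15 [ 0.41827968 -0.2007706   0.30127375] [ 0.82  0.13 -0.46  1.58  0.06  1.44  0.21]
yaw needed -1.0845952292189387 [   1.5 -389.     1.1]
```

>>> arm_command(
  motion=[
    [1,0,-33,0,-0.1],
    [1,0,-66,0,-0.19],
    [1,0,-99,0,-0.28],
    [1,0,-132,0,-0.37],
    [1,0,-165,0,-0.46],
    [1,0,-198,0,-0.56],
    [1,0,-231,0,-0.65],
    [1,0,-264,0,-0.74],
    [1,0,-297,0,-0.83],
    [1,1,-330,0,-0.92],
    [1,2,-360,0,-1.01],
    [1,2,-389,0,-1.085],
  ],
)

```text
clock: 2.15
tool_pos: [0.4769, 0.1834, 0.301]
tool_rot: [[0.589, 0.808, -0.0], [0.808, -0.589, -0.0], [-0.0, -0.0, -1.0]]
contact_force: [-0.0, 0.2, -0.2]
finger_gap: 0.0852
```

Run:
```python
from h import *
import cv2
s=r.get_state();im=viewer.read_camera("wrist")[:,:,::-1].copy()
cv2.imwrite("pics/w1.png",im);print(s["clock"],s["tool_pos"],s["tool_rot"].round(3),s["joint_pos"].round(2))
c=viewer.camera_info("wrist");T=c["tool_from_camera"]
f=192/np.tan(np.radians(c["fov_y"]/2))
P=(pts([*B,W,-.576])-s["tool_pos"])@s["tool_rot"];p=(P-T[:3,3])@T[:3,:3]
uv=np.c_[c["cx"]+f*p[:,0]/-p[:,2],c["cy"]+f*p[:,1]/p[:,2]];print(uv.round(0))
for u in uv: cv2.circle(im,(int(u[0]),int(u[1])),4,(0,0,255),1)
cv2.imwrite("pics/w1o.png",im)
s=r.get_state();print(shift(bar(-.576)+[0,0,-.019],s))
```

```text
2.15 [0.47687221 0.1834095  0.30104087] [[ 0.589  0.808 -0.   ]
 [ 0.808 -0.589 -0.   ]
 [-0.    -0.    -1.   ]] [ 0.26  0.3  -0.87  1.46  0.23  1.49  0.34]
[[234. 201.]
 [366. 201.]
 [375. 108.]
 [233. 108.]
 [253. 230.]
 [253. 115.]]
[ -6.8   4.6 163.8]
```

View pics/w1o.png

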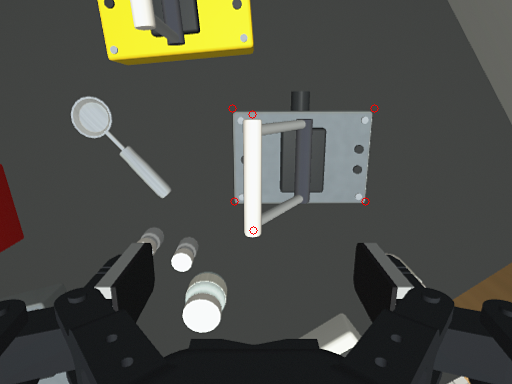

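Run:
```python
from h import *
s=r.get_state();print(s["clock"],s["tool_pos"],s["tool_rot"].round(3),s["joint_vel"].round(3));print(shift(bar(-.576)+[0,0,-.019],s))
```

```text
2.2 [0.47563674 0.19098937 0.30096775] [[ 0.579  0.815 -0.001]
 [ 0.815 -0.579  0.008]
 [ 0.006 -0.005 -1.   ]] [ 0.047 -0.059  0.011  0.054 -0.06   0.035 -0.001]
[ -6.8   4.6 163.8]
```

The wrist view shows the bar at x=253 px from (253,120) to (253,236), within about 5 px of prediction. The tool is centred on it, so I descend open with a small y correction.

>>> arm_command(
  motion=[
    [1,0,0,0,0],
    [1,0,0,0,0],
    [1,0,4,10,0],
    [1,0,4,30,0],
    [1,0,4,50,0],
    [1,0,4,70,0],
    [1,0,4,85,0],
    [1,0,4,100,0],
    [1,0,4,110,0],
    [1,0,4,115,0],
    [1,0,4,115,0],
    [1,0,4,115,0],
  ],
)

```text
clock: 3.2
tool_pos: [0.4805, 0.179, 0.1865]
tool_rot: [[0.593, 0.805, 0.001], [0.805, -0.593, -0.0], [0.0, 0.0, -1.0]]
contact_force: [0.3, -0.1, -0.3]
finger_gap: 0.0856
```

Run:
```python
from h import *
import cv2
s=r.get_state();print(s["tool_pos"]);a=viewer.read_camera("wrist")[:,:,::-1]; b=viewer.read_camera("side")[150:342,100:356,::-1]
cv2.imwrite("pics/w2.png",np.hstack([cv2.resize(a,(400,300)),cv2.resize(b,(400,300))]));print(shift(bar(-.576)+[0,0,-.019]))
```

```text
[0.48052854 0.17902428 0.18653494]
[ 0.2 -7.1 50.2]
```

View pics/w2.png

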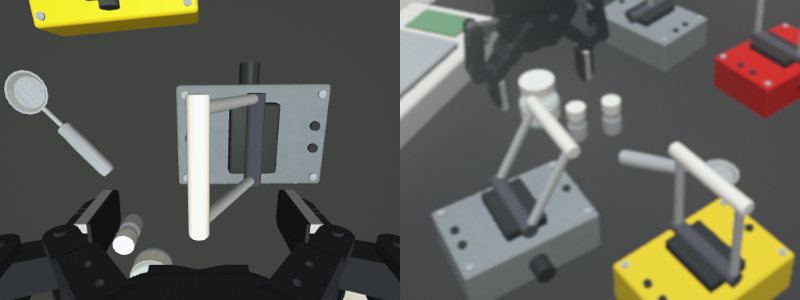

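The bar lies midway between the open fingers (wrist view x≈200/400), and the side view confirms the fingers are just above it and straddling it. Next I lower onto the bar and close to a loose cage.

>>> arm_command(
  motion=[
    [1,0,-6,5,0],
    [1,0,-6,18,0],
    [1,0,-6,31,0],
    [1,0,-6,44,0],
    [1,0,-6,54,0],
    [1,0,-6,56,0],
    [1,0,-6,56,0],
    [0.3,0,-6,56,0],
    [0.3,0,-6,56,0],
    [0.3,0,-6,56,0],
    [0.3,0,-6,56,0],
    [0.3,0,-6,56,0],
  ],
  grip_force=20,
)

```text
clock: 4.3
tool_pos: [0.4756, 0.1832, 0.1307]
tool_rot: [[0.592, 0.806, 0.001], [0.806, -0.592, 0.0], [0.001, 0.001, -1.0]]
contact_force: [-1.0, 0.5, -0.3]
finger_gap: 0.0264
```

Run:
```python
from h import *
import cv2
s=r.get_state();print(s["clock"],s["tool_pos"],s["finger_gap"]);a=viewer.read_camera("wrist")[:,:,::-1]; b=viewer.read_camera("side")[150:342,100:356,::-1]
cv2.imwrite("pics/w3.png",np.hstack([cv2.resize(a,(400,300)),cv2.resize(b,(400,300))]))
for q in [-.576,-.4,-.2,0.05,.2,.4,.6,.72]: print(q,shift(bar(q)+[0,0,-.025]))
```

```text
4.3 [0.47557785 0.18321318 0.13069421] 0.026386467627729695
-0.576 [ 0.7 -0.6 -0.6]
-0.4 [17.  -0.7 -9.2]
-0.2 [ 37.   -0.8 -15.4]
0.05 [ 63.2  -0.9 -17.4]
0.2 [ 78.8  -1.  -15.4]
0.4 [98.8 -1.1 -9.2]
0.6 [117.2  -1.1   0.9]
0.72 [127.1  -1.2   8.6]
```

View pics/w3.png

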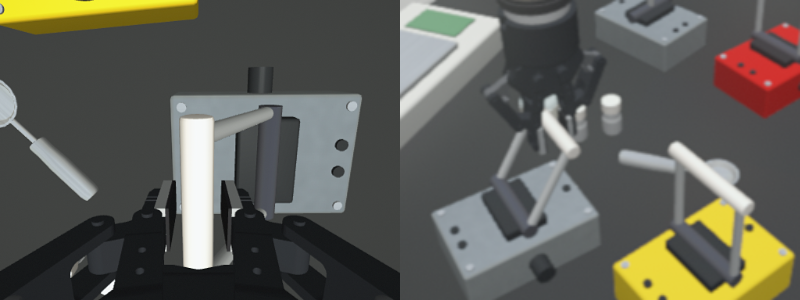

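The bar is caged between the pads (26 mm gap around the 16 mm bar). I swing it to upright.

>>> arm_command(
  motion=[
    [0.3,6,-1,-3,0],
    [0.3,13,-1,-6,0],
    [0.3,20,-1,-9,0],
    [0.3,27,-1,-12,0],
    [0.3,34,-1,-14,0],
    [0.3,41,-1,-16,0],
    [0.3,47,-1,-17,0],
    [0.3,52,-1,-17,0],
    [0.3,56,-1,-17,0],
    [0.3,59,-1,-17,0],
    [0.3,61,-1,-17,0],
    [0.3,62,-1,-17,0],
  ],
)

```text
clock: 5.4
tool_pos: [0.5107, 0.2325, 0.1473]
tool_rot: [[0.592, 0.806, -0.002], [0.806, -0.592, -0.003], [-0.004, 0.0, -1.0]]
contact_force: [-3.4, -4.3, 4.0]
finger_gap: 0.0255
```

Run:
```python
from h import *
import cv2
s=r.get_state();print(s["clock"],s["tool_pos"],s["finger_gap"]);a=viewer.read_camera("scene")[150:290,290:440,::-1]; b=viewer.read_camera("side")[150:342,100:356,::-1]
cv2.imwrite("pics/w4.png",np.hstack([cv2.resize(a,(320,300)),cv2.resize(b,(400,300))]))
print(proj("side",pts([*B,W,0.])[4:]),proj("scene",pts([*B,W,0.])[4:]))
for q in [0,.05,.2,.4,.6,.72]: print(q,shift(bar(q)+[0,0,-.025]))
```

```text
5.4 [0.51070277 0.23251081 0.14732715] 0.0255054182548189
[[151.50815991 219.60787666]
 [176.76805917 255.23201413]] [[366.70878151 200.29096613]
 [385.65157349 172.26325284]]
0 [-3.1 -0.  -0.7]
0.05 [ 2.2 -0.  -0.6]
0.2 [17.8 -0.1  1.4]
0.4 [37.8 -0.2  7.5]
0.6 [56.2 -0.3 17.5]
0.72 [66.2 -0.3 25.2]
```

View pics/w4.png

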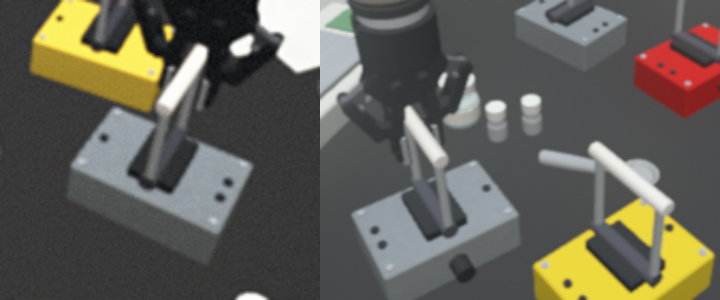

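The bar ends are at side (156,222) and (176,251), and scene (368,198) and (383,173), which matches upright to a few hundredths of a rad. I pause for about 2.2 s.

>>> arm_command(
  motion=[
    [0.3,0,0,0,0],
    [0.3,0,0,0,0],
    [0.3,0,0,0,0],
    [0.3,0,0,0,0],
    [0.3,0,0,0,0],
    [0.3,0,0,0,0],
    [0.3,0,0,0,0],
    [0.3,0,0,0,0],
    [0.3,0,0,0,0],
    [0.3,0,0,0,0],
    [0.3,0,0,0,0],
    [0.3,0,0,0,0],
  ],
)

```text
clock: 6.5
tool_pos: [0.5109, 0.2329, 0.1473]
tool_rot: [[0.592, 0.806, -0.001], [0.806, -0.592, -0.002], [-0.002, 0.0, -1.0]]
contact_force: [-2.4, -4.2, 3.8]
finger_gap: 0.0258
```

>>> arm_command(
  motion=[
    [0.3,0,0,0,0],
    [0.3,0,0,0,0],
    [0.3,0,0,0,0],
    [0.3,0,0,0,0],
    [0.3,0,0,0,0],
    [0.3,0,0,0,0],
    [0.3,0,0,0,0],
    [0.3,0,0,0,0],
    [0.3,0,0,0,0],
    [0.3,0,0,0,0],
    [0.3,0,0,0,0],
    [0.3,0,0,0,0],
  ],
)

```text
clock: 7.5
tool_pos: [0.5109, 0.2328, 0.1473]
tool_rot: [[0.592, 0.806, -0.001], [0.806, -0.592, -0.002], [-0.002, 0.0, -1.0]]
contact_force: [-2.6, -4.5, 3.6]
finger_gap: 0.0254
```

Run:
```python
from h import *
import cv2
s=r.get_state();print(s["clock"],s["tool_pos"],s["contact_force"]);b=viewer.read_camera("side")[150:342,100:356,::-1]
cv2.imwrite("pics/w5.png",cv2.resize(b,(800,600)))
for q in [0,.05,.2,.4,.6,.66,.72]: print(q,shift(bar(q)+[0,0,-.025]))
```

```text
7.5 [0.51090871 0.23283998 0.14733862] [-2.60867977 -4.47370966  3.63804056]
0 [-3.2 -0.  -0.6]
0.05 [ 2.  -0.  -0.5]
0.2 [17.7 -0.1  1.4]
0.4 [37.7 -0.2  7.6]
0.6 [56.1 -0.3 17.6]
0.66 [61.2 -0.3 21.3]
0.72 [66.1 -0.4 25.3]
```

View pics/w5.png

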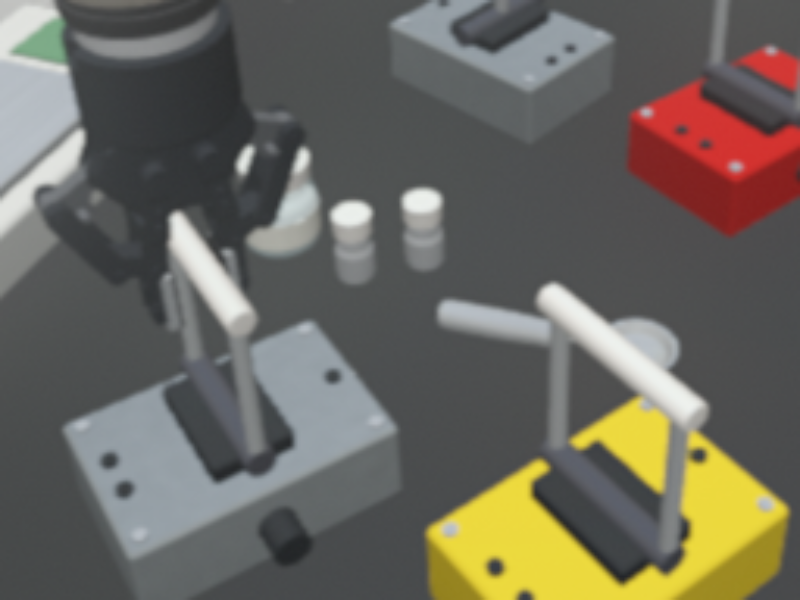

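I held for 2.1 s with the handle upright and steady. Now I swing it on to the far side.

>>> arm_command(
  motion=[
    [0.3,6,0,0,0],
    [0.3,13,0,1,0],
    [0.3,20,0,2,0],
    [0.3,27,0,4,0],
    [0.3,34,0,6,0],
    [0.3,41,0,8,0],
    [0.3,48,0,11,0],
    [0.3,54,0,15,0],
    [0.3,59,0,18,0],
    [0.3,63,0,20,0],
    [0.3,66,0,21,0],
    [0.3,67,0,21,0],
  ],
)

```text
clock: 8.55
tool_pos: [0.5499, 0.2869, 0.1247]
tool_rot: [[0.592, 0.806, -0.003], [0.806, -0.592, -0.002], [-0.004, -0.001, -1.0]]
contact_force: [-4.2, -5.3, -1.1]
finger_gap: 0.0257
```

>>> arm_command(
  motion=[
    [0.3,0,0,0,0],
    [0.3,0,0,0,0],
    [0.3,0,0,0,0],
  ],
)

```text
clock: 8.8
tool_pos: [0.5499, 0.2869, 0.1248]
tool_rot: [[0.592, 0.806, -0.003], [0.806, -0.592, -0.002], [-0.003, -0.001, -1.0]]
contact_force: [-3.8, -4.1, -2.5]
finger_gap: 0.0256
```

Run:
```python
from h import *
import cv2
s=r.get_state();print(s["clock"],s["tool_pos"],s["contact_force"],s["finger_gap"]);a=viewer.read_camera("scene")[150:290,290:440,::-1]; b=viewer.read_camera("side")[150:342,100:356,::-1]
cv2.imwrite("pics/w6.png",np.hstack([cv2.resize(a,(320,300)),cv2.resize(b,(400,300))]))
for q in [.5,.6,.66,.7]: print(q,shift(bar(q)+[0,0,-.025]),proj("side",pts([*B,W,q])[4:]).round(0).tolist(),proj("scene",pts([*B,W,q])[4:]).round(0).tolist())
```

```text
8.8 [0.54993137 0.28690748 0.12480743] [-3.82149904 -4.06728515 -2.50138698] 0.025648973009743718
0.5 [-19.5   0.3 -10. ] [[124.0, 236.0], [147.0, 275.0]] [[391.0, 215.0], [408.0, 186.0]]
0.6 [-10.6   0.2  -4.6] [[119.0, 241.0], [141.0, 280.0]] [[395.0, 219.0], [412.0, 189.0]]
0.66 [-5.5  0.2 -0.9] [[117.0, 244.0], [138.0, 283.0]] [[397.0, 222.0], [414.0, 191.0]]
0.7 [-2.2  0.2  1.8] [[115.0, 246.0], [137.0, 285.0]] [[398.0, 223.0], [415.0, 193.0]]
```

View pics/w6.png

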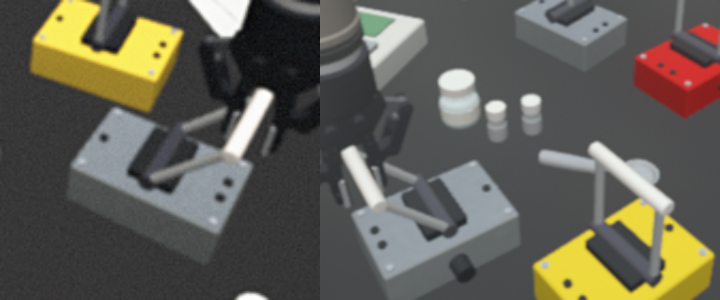

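The bar ends are at scene (399,220) and (413,195), so q≈0.65: fully over. I release and lift clear.

>>> arm_command(
  motion=[
    [0.8,0,0,0,0],
    [0.8,0,0,0,0],
    [0.8,0,0,0,0],
    [0.8,0,0,0,0],
    [0.8,0,0,-5,0],
    [0.8,0,0,-20,0],
    [0.8,0,0,-40,0],
    [0.8,0,0,-65,0],
    [0.8,0,0,-90,0],
    [0.8,0,0,-110,0],
    [0.8,0,0,-120,0],
    [0.8,0,0,-120,0],
  ],
)

```text
clock: 9.9
tool_pos: [0.552, 0.2892, 0.2497]
tool_rot: [[0.592, 0.806, 0.006], [0.806, -0.592, 0.004], [0.006, 0.002, -1.0]]
contact_force: [0.1, 0.3, 0.7]
finger_gap: 0.0683
```

>>> arm_command(
  motion=[
    [0.8,0,0,0,0],
    [0.8,0,0,0,0],
    [0.8,0,0,0,0],
    [0.8,0,0,0,0],
    [0.8,0,0,0,0],
  ],
)

```text
clock: 10.32
tool_pos: [0.5505, 0.2873, 0.2451]
tool_rot: [[0.592, 0.806, -0.002], [0.806, -0.592, -0.001], [-0.002, -0.001, -1.0]]
contact_force: [1.0, -0.1, -1.3]
finger_gap: 0.0684
```

Run:
```python
from h import *
import cv2
s=r.get_state();print(s["clock"],s["tool_pos"],s["contact_force"],s["finger_gap"],abs(s["joint_vel"]).max());a=viewer.read_camera("scene")[:,:,::-1]; b=viewer.read_camera("side")[:,:,::-1]
cv2.imwrite("pics/w7.png",np.hstack([cv2.resize(a,(400,300)),cv2.resize(b,(400,300))]))
cv2.imwrite("pics/w8.png",np.hstack([cv2.resize(a[150:290,290:440],(320,300)),cv2.resize(b[150:342,100:356],(400,300))]))
```

```text
10.3167 [0.55053232 0.28728523 0.245138  ] [ 1.02144044 -0.06003639 -1.29240466] 0.06836656014600381 0.008478951886517773
```

View pics/w7.png

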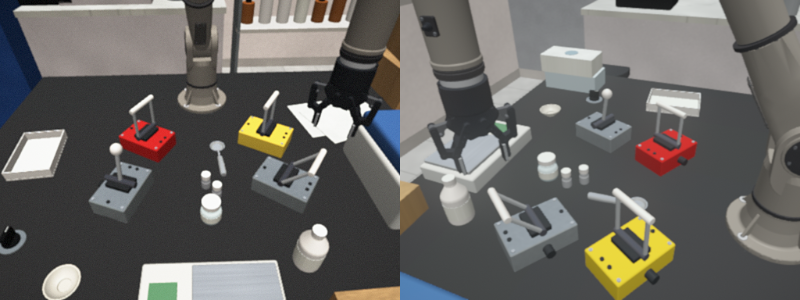

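View pics/w8.png

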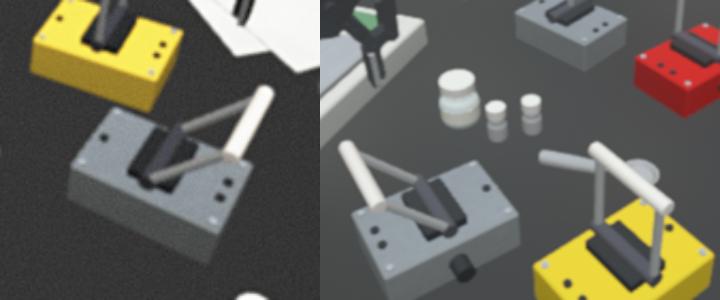

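The handle is fully over: bar ends at scene (400,221) and (414,193), side (117,244) and (137,280), so q≈0.65. The gripper is clear above it, and the knob is unchanged at (149,190).

```bash
python3 -c "
from workcell import r
print(r.close_job())"
```

```text
the job is handed in; nothing more can be done
None
```

The supply is changed over, and I handed the job in at about 10.5 s of the 38 s allowed. I swung the bail handle on the grey switch up to centre-off with the fingers closed loosely around the crossbar. It stayed upright for just over 2 s, then I swung it on to the opposite side, opened the gripper and lifted about 120 mm clear.

- **Pause:** the camera images put the handle within a few hundredths of a rad of upright. The tool moved less than about 0.5 mm during the hold.
- **End position:** the last pictures put the handle at about +0.65 rad; it needed to pass 0.52. The gripper was clear and the contact force was about 1–2 N, close to the zero reading.
- **Other items:** the stem switch's knob looks unmoved in the last pictures. I did not measure it again.
- **Disagreement:** some box corners missed the fitted pose by up to 5 px, and the first wrist view was about 4 mm off along the bar. The closer wrist view agreed with the fit, and nothing else disagreed.

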